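# Fit the idler pulley's circlip

## Task

One of the two axle stubs on the wheel's drive plate carries the idler pulley. Pick up the circlip pliers by their handles, squeeze them to spread the circlip that is hooked on their tips, and keeping it fully spread and level slide it down over the stub that carries the pulley, not the bare one, until it is level with the groove just above the pulley's hub, without pressing hard on anything. Finish like that: still gripping the pliers, the clip held spread around the groove; leave everything else on the bench alone.

Things in the scene. Friction and masses are not known exactly. Their poses are not given: they have to be found in the camera images.
- pliers_grip (a point): Where to grip the circlip pliers: midline, mid-height of the black handles. x towards the tips, z up (pliers lie level on their rest). Straight handles, 55 mm ahead to 55 mm behind this point, 18 mm high (+-9), each 9 mm thick; over their outer faces here 59 mm relaxed (each leaning 0.14 rad outwards to the rear), 38 mm fully squeezed (then parallel). Pliers with clip: about 0.18 kg.
- pliers_pivot (a point): Pivot of the pliers, centre of their round head (26 mm across, 18 mm high), 70 mm ahead of pliers_grip, same height and axes. The two jaws run on from here to the clip, 8 mm high. They are external circlip pliers: squeezing the handles together spreads tips and clip.
- clip_center (a point): Centre of the steel circlip, an open ring in the plane of the pliers, hooked on their tips (it stays there); 141.6 mm ahead of pliers_grip along its x, same height and axes. 3 mm thick (+-1.5 mm), 4 mm wide. Fully spread: inside diameter 38 mm, outside 46, about this point. Relaxed: only about 29 mm inside across, too narrow for a stub.
- jaw_left (a joint): Spread of the pliers, the turn of each jaw (both alike): 0 relaxed, 0.14 rad fully spread at a built-in stop. A spring closes them when let go. At pliers_grip it begins to spread at about 3 N a side and reaches the stop at about 9 N a side; more does no harm. While the handles close they carry the fingers along a little: fully squeezed, the pliers stand about 3 mm farther forward (towards the tips) in the fingers than when first touched.
- rest: Fixed wooden rest under the pliers, 165 x 86 mm. Origin on the table below pliers_grip, x along the pliers at the start. Base 6 mm thick; two cross blocks, tops 30 mm above the table, carry the pliers: one 38 to 54 mm behind the origin (86 mm wide), one 53 to 87 mm ahead (44 mm wide). Between them fingers have room beside and under the handles.
- groove_1 (a point): Centre of the groove of one of two identical fixed upright steel stubs, 110 mm apart on a 220 x 140 x 12 mm steel plate. z up; 60 mm above the table. Stub 30 mm in diameter, top 24 mm above this point, the last 12 mm tapering to 18 mm diameter. Dark groove 7 mm high (+-3.5 mm), 26 mm diameter.
- groove_2 (a point): The same on the other stub. Which of the two stands where, and which carries the pulley, varies.
- hub_top (a point): Centre of the upper face of the pulley's hub, z up. The fixed aluminium V-belt pulley sits on one of the two stubs: rim 80 mm across, 30 mm high, its top 10.5 mm below this point; then a hub 44 mm across whose upper face is at the lower edge of that stub's groove, 3.5 mm below the groove's centre, 56.5 mm above the table. The other stub is bare.
- bearing: Bystander: loose steel ball bearing ring, 38 mm across, 12 mm high, lying flat; origin at the centre of its underside. Leave it alone.
- spanner: Bystander: loose open-ended spanner, 150 mm long, lying flat; origin at the centre of its underside. Leave it alone.
- bowl: Bystander: loose terracotta bowl, 96 mm across, 45 mm high; origin at the centre of its underside. Leave it alone.
- tile: Bystander: loose square terracotta tile, 75 x 75 x 9 mm; origin at the centre of its underside. Leave it alone.
- rib: Bystander: loose wooden disc (potter's rib), 84 mm across, 6 mm thick; origin at the centre of its underside. Leave it alone.
- stick: Bystander: loose wooden modelling stick, about 185 mm long, 9 mm thick; origin at the centre of its underside. Leave it alone.
- glaze_jar: Bystander: loose white jar with a black cap, 60 mm across, 75 mm high; origin at the centre of its underside. Leave it alone.
Not all that is in view belongs to the job. Of the things that look like the part that bears pliers_grip, the largest one is meant.

How it is judged (in metres and radians):
On the way:
1. the pliers are lifted off the rest with the clip spread, above the stubs' tops (value of joint jaw_left above 0.11 rad and height (world z) of clip_center above 0.085 m), for 0.2 s.
At the end, for the whole second after the job is handed in: The spread clip (over 0.11 of 0.14 rad) is round the pulley's stub: centre within 5 mm of its axis and 4 mm of the groove's height, level within 0.12 rad, at rest. The fingers grip the pliers (over 2 N), which are off their rest and press on the pulley with under 15 N (horizontal distance between clip_center and hub_top below 0.005 m and z of clip_center in the frame of hub_top between -0.0005 and 0.0075 m and angle between clip_center's own z axis and vertical below 0.12 rad and value of joint jaw_left above 0.11 rad and contact force between the fingers and pliers above 2 N and contact force between pliers and rest below 0.1 N and contact force between pliers and pulley below 15 N and linear speed of pliers below 0.02 m/s); the arm keeps its last pose, push and grip.
It fails at once if the clip is put over the bare stub (horizontal distance between clip_center and hub_top above 0.06 m and ((horizontal distance between clip_center and groove_1 below 0.012 m and height (world z) of clip_center below 0.078 m) or (horizontal distance between clip_center and groove_2 below 0.012 m and height (world z) of clip_center below 0.078 m))).
It fails at once if the clip is slid down the stub without being spread (horizontal distance between clip_center and hub_top below 0.012 m and height (world z) of clip_center below 0.078 m and value of joint jaw_left below 0.07 rad).
It fails at once if the pliers press hard (over 30 N) on the pulley, a stub or the plate (contact force between pliers and pulley above 30 N or contact force between pliers and stub_1 above 30 N or contact force between pliers and stub_2 above 30 N or contact force between pliers and plate above 30 N).
It fails at once if a bystander is moved by more than 20 mm (distance of any of bearing, spanner, bowl, tile, rib, stick, glaze_jar from where it was at the start of the episode above 0.02 m).
It also fails if it takes over 35 s, if anything falls off the work surface, if the arm or the gripper's body presses on something with over 40 N, if the wrist force passes 120 N, or if a joint passes its speed limit or range.

## Robot

A 6-joint arm with a two-finger parallel gripper is mounted at the origin on the work surface. World frame = base frame: x ahead of the robot, y to its left, z up, the work surface at z = 0. Lengths are in mm, angles in rad, forces in N, time in s.
With the tool pointing down it reaches from about 350 to 1000 mm from the base axis. Payload 7.1 kg.
Tool frame: the origin (TCP) lies at the very end of the fingers, on their centre line; the grasp point (between the pads) lies 19 mm behind it; z points along the fingers, y is the line along which they close (so a half turn about z gives the same grasp; the last joint's range is limited). The gripper opens to 85 mm and grips with 20 to 120 N. Pads are 22 mm wide; open, the fingers measure 114 mm over their backs; the gripper's body (76 mm by 85 mm) begins 54 mm behind the grasp point. The pads swing forward as they close: fully open they stand 13 mm farther back than shut.
Start: joints at [-1.325, 0.423, 1.63, -0, 1.089, -0.019], TCP at [163.591, -603.194, 231.319] pointing down, gripper open.
Joint ranges: [-3, 3], [-0.9, 2.11], [0.09, 2.58], [-1.31, 4.45], [0.11, 2.69], [-2.54, 2.54]. Speed limits (rad/s): [2.39, 2.39, 3.01, 3.14, 3.14, 3.14].

## Interface

Orientations are given as a unit quaternion [x, y, z, w].
In Python, from rig import monitor, get_image, ticket gives the robot as it stands. The module is installed in compiled form; this text tells all that it offers.
- The arm moves only by the tool step_arm, never from a script. Its argument "increments" is one flat list of numbers, 7 for each row, row after row: the finger opening in mm, from 0 to 85.4, then the shift along the tool's x, y, z as a fraction of full scale, then the turn, a rotation vector about the tool's x, y, z as a fraction of full scale. A call has 1 to 10 rows; each row shifts and turns the commanded pose from where the row before left it, along the tool's axes as they then stand; what a row does not reach is not made up. Full scale, the value 1, is 20 mm for a shift and 6 degrees for a turn. A row lasts 1/12 s, in which the tool goes at most 41.7 mm and 7.16 degrees, less where a joint would pass 70% of its speed; a pose out of reach is approached as far as the arm can. A call with a number of a shift or a turn outside -1 to 1 is refused whole. A call with a gripper value outside its range is refused whole. The fingers move at their own pace and stop on an object; "force" is the grip in N (left out, the last holds). Time passes only in rows, so rows that do not move let the fingers close. It gives the time, the measured TCP pose, the force, the opening and the grip force at its end, in the units of the state.
- monitor.get_obs(): the state, without advancing time (a new reading comes with each control period).
- get_image(name): name is "scene" or "top" or "wrist"; returns a dict with "img" (420x560x3 uint8, red, green, blue), "range_z" (420x560 float32, mm along the optical axis (not along the pixel's ray), 0 where there is no reading), "fov_y" (degrees; the focal length in pixels is half the picture's height over the tangent of half this angle, whatever the lens; pixels are square), "cx", "cy" (the principal point, pixels), "rvec" (rotation vector, rad) and "tvec" (3), from world to camera coordinates, as OpenCV has them. Camera axes: x right, y down, z forward; pixel columns grow to the right and rows downward; lengths in mm; the calibration is good to about 2 mm. A picture is of the moment at which its call begins.
- ticket.job_done(): hands the job in; it is judged then, once.
The state is a dict: "t": time; "q": joint angles; "dq": joint speeds; "joint_torque": joint torques, N m; "eef_pos": TCP position; "orientation": TCP orientation; "force": force on the tool from outside, world axes, zero at the start; "moment": the same for the moment, N m; "opening": finger opening in mm; "grip_force": force on a finger pad.
Only numpy, scipy, OpenCV 4.12 (cv2) and the standard library are available. Lean on these libraries where they do the work, as an engineer would, in place of code of your own. Each camera call takes 0.05 s, during which the arm holds its last target. There are 200 camera calls.

## Working session

There is one attempt and no reset: what is moved stays moved. The work goes in short steps, Python scripts to look and compute and a tool call to move; the robot and the scene stay as the last step left them, time stands still between calls to the robot, and variables do not carry over. Pictures are saved under pics/ and viewed, at most 10 in all, crops included, and the job is handed in when it is done.

Besides the shell and the picture viewer there is one more tool, called after "Emit:" in YAML: its name, and indented under it one key for each argument. step_arm: Moves the arm, as the interface text tells. Its arguments: {"type":"object","properties":{"increments":{"type":"array"},"force":{"type":"number"}},"required":["increments"]}

```bash
mkdir -p pics
cat > h.py <<'E'
import numpy as np, cv2
from rig import monitor, get_image, ticket
def grab(n):
    d=get_image(n); h=d["img"].shape[0]
    d["f"]=h/2/np.tan(np.radians(d["fov_y"])/2)
    d["R"]=cv2.Rodrigues(np.array(d["rvec"],float))[0]; d["t"]=np.array(d["tvec"],float).ravel()
    v,u=np.mgrid[0:h,0:d["img"].shape[1]]
    z=d["range_z"]
    P=np.stack([(u-d["cx"])/d["f"]*z,(v-d["cy"])/d["f"]*z,z],-1)
    d["W"]=(P-d["t"])@d["R"]; d["ok"]=z>0
    return d
def ray(d,u,v,h):
    c=-d["R"].T@d["t"]; r=d["R"].T@np.array([(u-d["cx"])/d["f"],(v-d["cy"])/d["f"],1])
    return c+r*(h-c[2])/r[2]
def save(d,n): cv2.imwrite("pics/"+n,d["img"][:,:,::-1])
E
python3 - <<'E'
from h import *
for n in ("scene","top"):
    d=grab(n); save(d,n+"0.png"); print(n,-d["R"].T@d["t"],d["f"],d["ok"].mean())
    np.savez(n+"0.npz",**d)
print(monitor.get_obs())
E
```

```text
scene [1001.59034666  422.2953715   685.74143988] 383.7294058916302 0.9959863945578231
top [ 411.89699386   31.97646044 1144.13663721] 431.04189569043155 0.9959736394557823
{'t': 0.1, 'q': array([-1.32498673e+00,  4.23766317e-01,  1.63064471e+00, -8.48315344e-06,
        1.08860616e+00, -1.89833078e-02]), 'dq': array([ 0.00051039, -0.00180681, -0.00175444,  0.00125221,  0.00025499,
        0.00144593]), 'joint_torque': array([ 1.09357759e-04, -5.58426046e+01, -2.82444191e+01, -9.64268111e-05,
        3.03548419e-03, -2.68797038e-06]), 'eef_pos': array([ 163.47569775, -602.70806026,  230.61001039]), 'orientation': array([ 9.91247873e-01,  1.32011919e-01, -8.43399782e-05, -7.07267549e-04]), 'force': array([ 0.19311467,  0.48099424, -1.204834  ]), 'moment': array([ 0.08818049, -0.02060466,  0.01216893]), 'grip_force': 0.0, 'opening': 85.23314378772636}
```

View pics/top0.png

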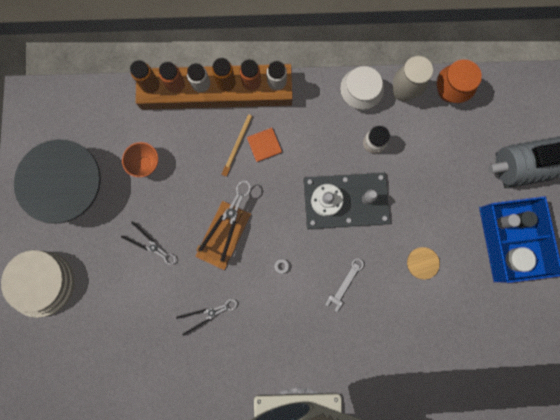

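View pics/scene0.png

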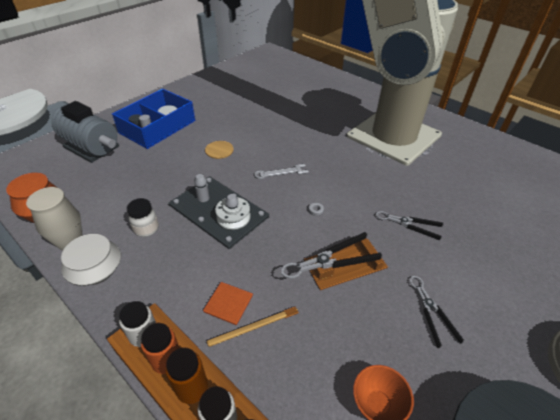

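Top view: the large pliers lie on the wooden rest at about (228,220), with the clip at (242,188). The pulley's stub is at (327,200) and the bare stub at (370,197). Next I measure from depth and colour.

Run:
```python
from h import *
d=dict(np.load("top0.npz"))
W=d["W"];img=d["img"].astype(int)
v,u=np.mgrid[0:420,0:560]
# stubs/pulley
reg=(u>300)&(u<395)&(v>170)&(v<232)
for lo,hi in ((40,51),(52,60),(72,90)):
    m=reg&(W[...,2]>lo)&(W[...,2]<hi)
    n,l,s,c=cv2.connectedComponentsWithStats(m.astype(np.uint8))
    for i in range(1,n):
        if s[i,4]>5: print("z",lo,hi,"n",s[i,4],"pix",c[i].round(1),W[l==i].mean(0).round(1),"minrect",cv2.minAreaRect(W[l==i][:,:2].astype(np.float32)))
# pliers
reg=(u>190)&(u<265)&(v>172)&(v<270)
dark=reg&(img.max(2)<50)&(W[...,2]>35)
n,l,s,c=cv2.connectedComponentsWithStats(dark.astype(np.uint8))
for i in range(1,n):
    if s[i,4]>25:
        p=W[l==i]; print("dark",s[i],c[i],p.mean(0),cv2.minAreaRect(p[:,:2].astype(np.float32)))
wood=(reg&(img[...,0]>90)&(img[...,0]>img[...,2]*2)&(u<250)&(v>200))
ys,xs=np.nonzero(wood); q=W[wood]; print("wood z pct",np.percentile(q[:,2],[5,50,95]))
crop=d["img"][170:275,180:350]; cv2.imwrite("pics/c.png",cv2.resize(crop,None,fx=4.7,fy=4.7,interpolation=cv2.INTER_CUBIC)[:,:,::-1])
```

```text
z 40 51 n 510 pix [326.6 199.8] [593.  -91.3  45.4] minrect ((593.8797607421875, -92.45655822753906), (78.18983459472656, 76.74198150634766), 87.50845336914062)
z 40 51 n 7 pix [365.4 200.3] [ 588.8 -190.9   46.5] minrect ((588.7556762695312, -191.5303497314453), (14.445429801940918, 2.7786176204681396), 40.93281555175781)
z 52 60 n 111 pix [326.5 200. ] [590.5 -89.7  56. ] minrect ((593.0904541015625, -91.32798767089844), (41.315765380859375, 42.2008056640625), 87.53845977783203)
z 52 60 n 10 pix [365.6 197.7] [ 594.  -189.9   55.7] minrect ((593.6337280273438, -189.8032989501953), (19.5383243560791, 4.944263935089111), 19.781429290771484)
z 72 90 n 96 pix [371.5 195. ] [ 596.5 -200.    80.1] minrect ((597.2347412109375, -201.0293731689453), (26.489971160888672, 26.40631866455078), 43.14750671386719)
z 72 90 n 100 pix [328.  197.6] [592.6 -91.   79.8] minrect ((593.6311645507812, -91.61296844482422), (25.29365348815918, 27.976932525634766), 86.1564712524414)
dark [200 218  21  32  69] [209.95652174 234.69565217] [509.79999609 210.03077542  47.12529614] ((511.96807861328125, 208.31480407714844), (6.408754348754883, 93.47783660888672), 57.13099670410156)
dark [222 222  14  39  72] [227.75       241.56944444] [491.17338047 164.6552203   47.39357802] ((493.7771911621094, 164.1744384765625), (5.973579406738281, 101.31822204589844), 72.5096435546875)
wood z pct [ 1.94178111  5.86368166 31.32800121]
```

View pics/c.png

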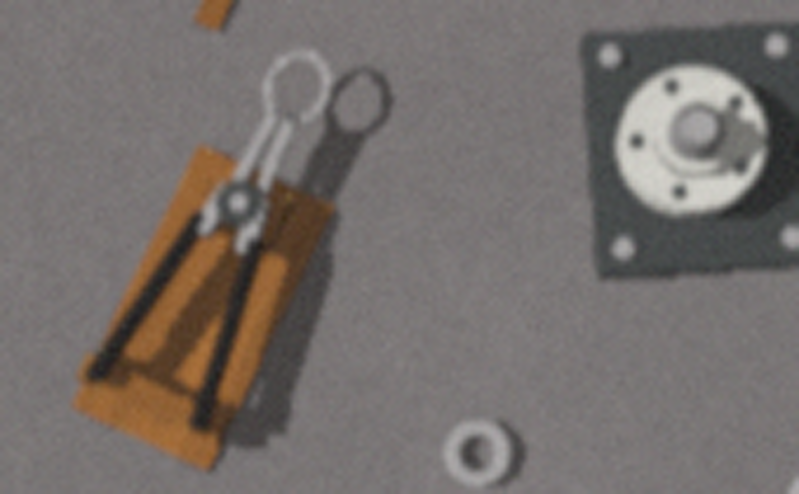

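```bash
cat >> h.py <<'E'
from scipy.spatial.transform import Rotation as Ro
def togo(p):
    "remaining shift in tool axes, in full-scale units"
    o=monitor.get_obs(); R=Ro.from_quat(o["orientation"]); x=R.as_matrix()[:,0]
    print("t",o["t"],"pos",o["eef_pos"].round(1),"yaw x",np.degrees(np.arctan2(x[1],x[0])).round(2),"tilt z",R.as_matrix()[:,2].round(4),"q",o["q"].round(2))
    print("F",o["force"].round(1),"M",o["moment"].round(2),"open",o["opening"],"grip",o["grip_force"])
    s=R.inv().apply(np.array(p)-o["eef_pos"])/20; print("shift units",s.round(2)); return s
E
python3 - <<'E'
from h import *
d=dict(np.load("top0.npz"))
a=ray(d,231.06,213.2,48); c=ray(d,243.2,188.7,40)
g=np.array([502.9,186.2])
for n,e in (("piv-clip",c[:2]-a[:2]),("g-piv",a[:2]-g),("g-clip",c[:2]-g)): print(n,np.linalg.norm(e),np.degrees(np.arctan2(e[1],e[0])))
print(a,c)
togo([500,190,230])
E
```

```text
piv-clip 71.98853642650639 -25.80978146547988
g-piv 68.07480212020428 -26.756185980787283
g-clip 140.0585654401496 -26.269760919756582
[563.68605641 155.5530747   48.        ] [628.49333723 124.21036057  40.        ]
t 0.1 pos [ 163.5 -602.7  230.6] yaw x 15.17 tilt z [-4.0e-04  1.4e-03 -1.0e+00] q [-1.32  0.42  1.63 -0.    1.09 -0.02]
F [ 0.2  0.5 -1.2] M [ 0.09 -0.02  0.01] open 85.23314378772636 grip 0.0
shift units [ 26.61 -33.85   0.08]
```

Emit:
step_arm:
  increments: [85,0.78,-0.99,0,0,0,0,85,0.78,-0.99,0,0,0,0,85,0.78,-0.99,0,0,0,0,85,0.78,-0.99,0,0,0,0,85,0.78,-0.99,0,0,0,0,85,0.78,-0.99,0,0,0,0,85,0.78,-0.99,0,0,0,0,85,0.78,-0.99,0,0,0,0,85,0.78,-0.99,0,0,0,0,85,0.78,-0.99,0,0,0,0]

```text
t: 0.93
eef_pos: [262.4, -369.9, 231.1]
orientation: [0.991, 0.132, -0.0, -0.0]
force: [1.0, -0.5, -0.8]
opening: 85.0
grip_force: 0.0
```

Emit:
step_arm:
  increments: [85,0.78,-0.99,0,0,0,0,85,0.78,-0.99,0,0,0,0,85,0.78,-0.99,0,0,0,0,85,0.78,-0.99,0,0,0,0,85,0.78,-0.99,0,0,0,0,85,0.78,-0.99,0,0,0,0,85,0.78,-0.99,0,0,0,0,85,0.78,-0.99,0,0,0,0,85,0.78,-0.99,0,0,0,0,85,0.78,-0.99,0,0,0,0]

```text
t: 1.77
eef_pos: [361.1, -138.1, 231.2]
orientation: [0.991, 0.132, -0.0, -0.0]
force: [0.3, -0.5, -0.4]
opening: 85.1
grip_force: 0.0
```

Emit:
step_arm:
  increments: [85,0.78,-0.99,0,0,0,0,85,0.78,-0.99,0,0,0,0,85,0.78,-0.99,0,0,0,0,85,0.78,-0.99,0,0,0,0,85,0.78,-0.99,0,0,0,0,85,0.78,-0.99,0,0,0,0,85,0.78,-0.99,0,0,0,0,85,0.78,-0.99,0,0,0,0,85,0.78,-0.99,0,0,0,0,85,0.78,-0.99,0,0,0,0]

```text
t: 2.6
eef_pos: [459.9, 93.9, 231.1]
orientation: [0.991, 0.132, -0.0, 0.0]
force: [0.1, -0.6, 0.6]
opening: 85.1
grip_force: 0.0
```

Emit:
step_arm:
  increments: [85,0.78,-0.99,0,0,0,0,85,0.78,-0.99,0,0,0,0,85,0.78,-0.99,0,0,0,0,85,0.78,-0.99,0,0,0,0,85,0,0,0,0,0,-1,85,0,0,0,0,0,-1,85,0,0,0,0,0,-1,85,0,0,0,0,0,-1,85,0,0,0,0,0,-1,85,0,0,0,0,0,-1]

```text
t: 3.43
eef_pos: [499.0, 185.3, 230.9]
orientation: [0.901, 0.434, -0.0, -0.0]
force: [0.2, 0.8, -0.2]
opening: 85.4
grip_force: 0.0
```

Emit:
step_arm:
  increments: [85,0,0,0,0,0,-1,85,0,0,0,0,0,-1,85,0,0,0,0,0,-1,85,0,0,0,0,0,-1,85,0,0,0,0,0,-1,85,0,0,0,0,0,-1,85,0,0,0,0,0,-1,85,0,0,0,0,0,-1,85,0,0,0,0,0,-1,85,0,0,0,0,0,-1]

```text
t: 4.27
eef_pos: [499.0, 185.3, 231.0]
orientation: [0.563, 0.826, -0.0, -0.0]
force: [-0.2, -0.3, 0.5]
opening: 84.8
grip_force: 0.0
```

Emit:
step_arm:
  increments: [85,0,0,0,0,0,-1,85,0,0,0,0,0,-1,85,0,0,0,0,0,-1,85,0,0,0,0,0,-1,85,0,0,0,0,0,-1,85,0,0,0,0,0,-1,85,0,0,0,0,0,-1,85,0,0,0,0,0,0,85,0,0,0,0,0,0]

```text
t: 5.02
eef_pos: [499.1, 185.3, 231.1]
orientation: [0.234, 0.972, -0.0, -0.0]
force: [-0.3, 0.3, 0.4]
opening: 85.2
grip_force: 0.0
```

Run:
```python
from h import *
d=grab("wrist"); save(d,"w1.png"); np.savez("w1.npz",**d); print(-d["R"].T@d["t"],d["f"],d["R"])
togo([501.4,186.7,120])
```

```text
[435.90571096 217.00958674 374.10535523] 301.7075121686283 [[ 4.54897870e-01  8.90543436e-01  5.62014855e-04]
 [ 8.54334399e-01 -4.36579911e-01  2.81976445e-01]
 [ 2.51357637e-01 -1.27790336e-01 -9.59421163e-01]]
t 5.0667 pos [499.2 185.3 231.1] yaw x 152.98 tilt z [-4.e-04 -1.e-04 -1.e+00] q [ 0.33  0.29  1.83  0.    1.02 -0.77]
F [ 0.4  0.7 -0.8] M [-0.03 -0.02 -0.01] open 85.0746445803104 grip 0.0
shift units [-0.07  0.11  5.56]
```

View pics/w1.png

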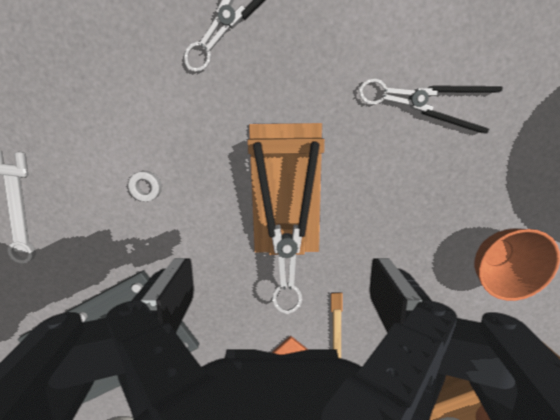

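Wrist view: the pliers are almost aligned with the tool. The pivot is at about (287,248), the clip ring at (287,298), and the handles run from (260,145) and (315,145) forward.

Run:
```python
from h import *
d=dict(np.load("w1.npz")); W=d["W"]; img=d["img"].astype(int)
v,u=np.mgrid[0:420,0:560]
z=W[...,2]
reg=(u>245)&(u<330)&(v>120)&(v<318)
dk=reg&(z>35)&(z<60)&(img.max(2)<45)&(v<235)
n,l,s,c=cv2.connectedComponentsWithStats(dk.astype(np.uint8)); L=[]
for i in range(1,n):
    if s[i,4]>150:
        r=cv2.minAreaRect(np.argwhere(l==i)[:,::-1].astype(np.float32)); bx=cv2.boxPoints(r)
        p=np.array([ray(d,*q,48) for q in bx]); m=p.mean(0); e=p[np.argsort(p[:,0])]; di=e[2:].mean(0)-e[:2].mean(0); L.append((m,di)); print(m,np.degrees(np.arctan2(di[1],di[0])),np.linalg.norm(di))
rg=reg&(z>34)&(z<50)&(v>280)&(img.min(2)>90)
cs,_=cv2.findContours(rg.astype(np.uint8),cv2.RETR_EXTERNAL,cv2.CHAIN_APPROX_NONE)
ct=max(cs,key=cv2.contourArea); (cu,cv_),r=cv2.minEnclosingCircle(ct); print("clip px",cu,cv_,r, cv2.boundingRect(ct)); C=ray(d,cu,cv_,39)
Pv=ray(d,287,248,48)
print("clip",C,"pivot",Pv)
for q in (C-Pv,): print(np.linalg.norm(q[:2]),np.degrees(np.arctan2(q[1],q[0])))
if len(L)==2:
    M=(L[0][0]+L[1][0])/2; q=C-M; print("mid",M,np.linalg.norm(q[:2]),np.degrees(np.arctan2(q[1],q[0])))
```

```text
[514.11615381 208.21506638  48.        ] -34.01439559237071 101.05741905303422
clip px 287.5 296.375 16.692630767822266 (273, 281, 29, 33)
clip [631.85108448 126.14931573  39.        ] pivot [568.49666603 157.17438298  48.        ]
70.54315795973638 -26.091289608631886
```

Emit:
step_arm:
  increments: [85,-0.12,0.14,1,0,0,-0.15,85,0,0,1,0,0,0,85,0,0,1,0,0,0,85,0,0,1,0,0,0,85,0,0,1,0,0,0,85,0,0,1,0,0,0,85,0,0,1,0,0,0,85,0,0,1,0,0,0,85,0,0,1,0,0,0,85,0,0,0.9,0,0,0]

```text
t: 5.9
eef_pos: [502.6, 186.7, 32.1]
orientation: [0.226, 0.974, -0.0, -0.0]
force: [0.3, 0.8, -0.9]
opening: 85.3
grip_force: 0.0
```

Emit:
step_arm:
  increments: [85,0,0,0.5,0,0,0,85,0,0,0.3,0,0,0,85,0,0,0,0,0,0,20,0,0,0,0,0,0,20,0,0,0,0,0,0,20,0,0,0,0,0,0,20,0,0,0,0,0,0,20,0,0,0,0,0,0,20,0,0,0,0,0,0,20,0,0,0,0,0,0]
  force: 40

```text
t: 6.73
eef_pos: [504.0, 187.6, 19.5]
orientation: [0.225, 0.974, 0.001, 0.001]
force: [-3.1, 2.0, 11.7]
opening: 35.4
grip_force: 39.5
```

Emit:
step_arm:
  increments: [20,0,0,0,0,0,0,20,0,0,0,0,0,0,20,0,0,0,0,0,0,20,0,0,0,0,0,0]
  force: 50

```text
t: 7.07
eef_pos: [504.0, 187.7, 19.6]
orientation: [0.225, 0.974, 0.001, 0.001]
force: [-4.0, 2.2, 13.1]
opening: 35.1
grip_force: 48.7
```

Run:
```python
from h import *
togo([503,187,110])
```

```text
t 7.0667 pos [504.  187.7  19.6] yaw x 154.03 tilt z [ 0.0033  0.0017 -1.    ] q [ 0.33  0.63  1.92  0.    0.58 -0.78]
F [-4.   2.2 13.1] M [ 0.4   0.4  -0.09] open 35.052643839799806 grip 48.65656077861786
shift units [ 0.02 -0.04 -4.52]
```

Emit:
step_arm:
  increments: [20,0,0,-0.3,0,0,0,20,0,0,-0.5,0,0,0,20,0,0,-0.8,0,0,0,20,0,0,-0.8,0,0,0,20,0,0,-0.8,0,0,0,20,0,0,-0.5,0,0,0,20,0,0,-0.3,0,0,0,20,0,0,0,0,0,0,20,0,0,0,0,0,0]

```text
t: 7.82
eef_pos: [502.7, 186.7, 97.4]
orientation: [0.224, 0.975, 0.0, 0.0]
force: [0.9, 0.8, -2.3]
opening: 34.5
grip_force: 50.9
```

Run:
```python
from h import *
for n in ("top","wrist","scene"):
    d=grab(n); np.savez(n+"2.npz",**d)
    if n!="top": save(d,n+"2.png")
togo([503,187,110])
```

```text
t 7.9667 pos [502.1 186.6  96.5] yaw x 154.07 tilt z [-1.5e-03 -5.0e-04 -1.0e+00] q [ 0.33  0.49  1.91  0.    0.74 -0.78]
F [-0.8 -0.  -2.4] M [0.01 0.1  0.01] open 34.48931891776735 grip 50.863351821899414
shift units [-0.03  0.04 -0.68]
```

View pics/wrist2.png

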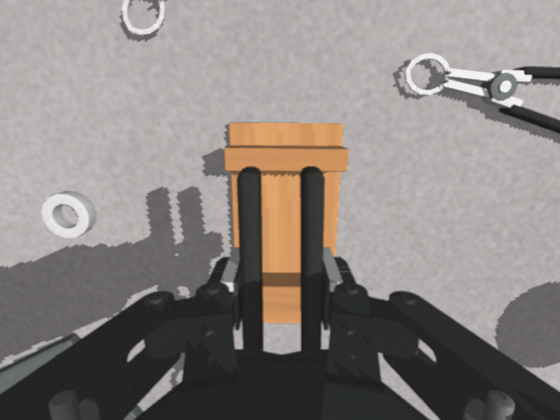

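View pics/scene2.png

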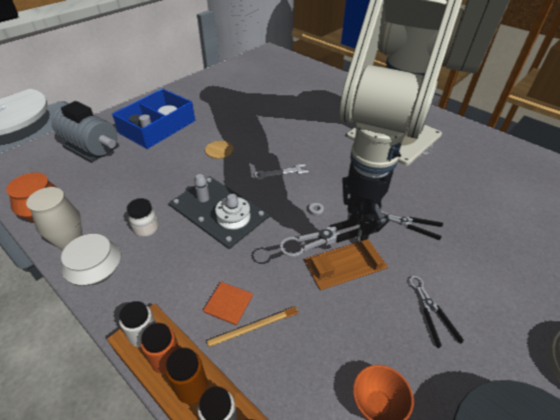

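```bash
cat >> h.py <<'E'
def clip(d,exp,show=True):
    "ring points near expected centre (depth), ellipse centre ray cast on ring height"
    W=d["W"]; q=W-np.array(exp); m=(np.hypot(q[...,0],q[...,1])<27)&(abs(q[...,2])<14)&d["ok"]
    p=W[m]; A=np.c_[2*p[:,:2],np.ones(len(p))]; b=(p[:,:2]**2).sum(1)
    keep=np.ones(len(p),bool)
    for _ in range(4):
        s=np.linalg.lstsq(A[keep],b[keep],rcond=None)[0]; r=np.hypot(*(p[:,:2]-s[:2]).T); R=np.median(r[keep]); keep=abs(r-R)<4
    pl=np.linalg.lstsq(np.c_[p[keep]-np.r_[s[:2],0]][:,:2].tolist() and np.c_[p[keep][:,:2]-s[:2],np.ones(keep.sum())],p[keep][:,2],rcond=None)[0]
    print("clip n",len(p),keep.sum(),"c",s[:2].round(1),"R",R.round(1),"z",pl[2].round(1),"slope",pl[:2].round(3)); return np.r_[s[:2],pl[2]]
def stub(d,c):
    W=d["W"]; q=W-np.array(c)
    for lo,hi in ((81,88),(53.5,58),(43.5,48)):
        m=(np.hypot(q[...,0],q[...,1])<50)&(W[...,2]>lo)&(W[...,2]<hi); p=W[m]
        mm,r=cv2.minEnclosingCircle(p[:,:2].astype(np.float32)); print("stub z",lo,len(p),np.round(mm,1),round(r,1),p.mean(0).round(1))
E
python3 - <<'E'
from h import *
for n in ("top2","scene2"):
    d=dict(np.load(n+".npz")); print(n); clip(d,[632,123.4,116]); stub(d,[593.6,-91.8,0])
E
```

```text
top2
clip n 86 86 c [629.  124.6] R 21.2 z 116.7 slope [-0.037  0.001]
stub z 81 44 [592.6 -91.4] 10.1 [592.9 -91.1  83.7]
stub z 53.5 81 [593.3 -92.3] 21.8 [590.1 -90.9  55.7]
stub z 43.5 351 [593.7 -91.7] 39.9 [593.8 -91.2  45.6]
scene2
clip n 171 160 c [633.1 125.4] R 21.6 z 116.5 slope [-0.017  0.013]
stub z 81 45 [598.7 -90.9] 10.8 [599.5 -90.7  83.9]
stub z 53.5 88 [599.3 -90.8] 21.9 [603.5 -85.   56.2]
stub z 43.5 366 [598.9 -91.8] 40.7 [604.2 -84.6  46. ]
```

Emit:
step_arm:
  increments: [20,-0.1,-0.34,0,0,0,0,20,-0.2,-0.65,0,0,0,0,20,-0.24,-0.8,0,0,0,0,20,-0.24,-0.8,0,0,0,0,20,-0.24,-0.8,0,0,0,0,20,-0.24,-0.8,0,0,0,0,20,-0.24,-0.8,0,0,0,0,20,-0.24,-0.8,0,0,0,0,20,-0.24,-0.8,0,0,0,0,20,-0.24,-0.8,0,0,0,0]

```text
t: 8.8
eef_pos: [477.0, 32.6, 97.0]
orientation: [0.225, 0.974, -0.0, -0.0]
force: [-0.7, -0.6, -1.9]
opening: 34.9
grip_force: 50.9
```

Emit:
step_arm:
  increments: [20,-0.24,-0.8,0,0,0,0,20,-0.24,-0.8,0,0,0,0,20,-0.24,-0.8,0,0,0,0,20,-0.16,-0.5,0,0,0,0,20,-0.06,-0.2,0,0,0,0,20,0,0,0,0,0,0,20,0,0,0,0,0,0]

```text
t: 9.38
eef_pos: [467.7, -29.6, 97.3]
orientation: [0.225, 0.974, 0.0, -0.0]
force: [-0.1, 0.8, -1.0]
opening: 34.6
grip_force: 50.9
```

```bash
cat > m.py <<'E'
from h import *
import sys
k=sys.argv[1]; e=[float(x) for x in sys.argv[2:5]]
for n in ("top","scene"):
    d=grab(n); np.savez(n+k+".npz",**d); save(d,n+k+".png"); print(n); clip(d,e); stub(d,[596,-91.8,0])
togo([500,0,110])
E
python3 m.py 3 595 -91.8 116.5
```

```text
top
clip n 96 93 c [594.3 -91.7] R 21.5 z 117.1 slope [-0.077  0.021]
stub z 81 42 [593.3 -92.8] 10.8 [593.2 -91.4  83.5]
stub z 53.5 59 [593.8 -91.9] 21.9 [593.2 -90.9  55.7]
stub z 43.5 281 [593.9 -91.8] 39.9 [592.5 -89.2  45.7]
scene
clip n 134 116 c [598.3 -90.6] R 21.6 z 117.3 slope [-0.025  0.015]
stub z 81 49 [599.7 -91.6] 11.2 [599.3 -90.1  83.6]
stub z 53.5 90 [599.2 -90.9] 21.7 [603.2 -84.5  56.2]
stub z 43.5 365 [598.4 -91.4] 40.5 [604.2 -85.3  46.1]
t 9.4833 pos [467.9 -29.1  97.3] yaw x 154.1 tilt z [ 1.e-04  1.e-04 -1.e+00] q [-0.09  0.42  2.05  0.    0.67 -1.21]
F [-0.   0.3 -2. ] M [ 0.04  0.08 -0.08] open 34.75005185630532 grip 50.84868907928467
shift units [-0.81  2.01 -0.63]
```

Emit:
step_arm:
  increments: [20,0,0,0.3,0,0,0,20,0,0,0.4,0,0,0,20,0,0,0.4,0,0,0,20,0,0,0.4,0,0,0,20,0,0,0.4,0,0,0,20,0,0,0.3,0,0,0,20,0,0,0.2,0,0,0,20,0,0,0,0,0,0]

```text
t: 10.15
eef_pos: [467.2, -29.5, 48.2]
orientation: [0.224, 0.975, -0.0, -0.001]
force: [-0.3, -1.2, -1.8]
opening: 34.7
grip_force: 50.9
```

```bash
sed -i 's/stub(d,\[596.*\])/stub(d,[596,-91.8,0])/' m.py; python3 m.py 4 596 -91.3 69
```

```text
top
clip n 210 123 c [595.9 -92.3] R 18.7 z 64.6 slope [-0.004 -0.006]
stub z 81 44 [592.8 -91.8] 11.1 [592.9 -91.3  83.3]
stub z 53.5 54 [593.5 -90.9] 20.9 [591.1 -89.2  55.7]
stub z 43.5 289 [593.9 -92. ] 39.7 [593.7 -91.9  45.7]
scene
clip n 259 136 c [595.1 -92.2] R 19.8 z 66.7 slope [-0.1   -0.076]
stub z 81 47 [599.1 -92.1] 10.8 [599.3 -90.5  83.6]
stub z 53.5 58 [599.7 -90.8] 21.7 [606.3 -82.9  55.8]
stub z 43.5 328 [598.2 -91.9] 40.9 [607.3 -83.7  45.9]
t 10.25 pos [467.8 -29.6  49.2] yaw x 154.07 tilt z [-3.e-04  0.e+00 -1.e+00] q [-0.09  0.52  2.07  0.    0.56 -1.21]
F [-0.2  0.1 -1. ] M [0.05 0.07 0.02] open 34.611737635719415 grip 50.84622144699097
shift units [-0.8   2.03 -3.04]
```

View pics/scene4.png

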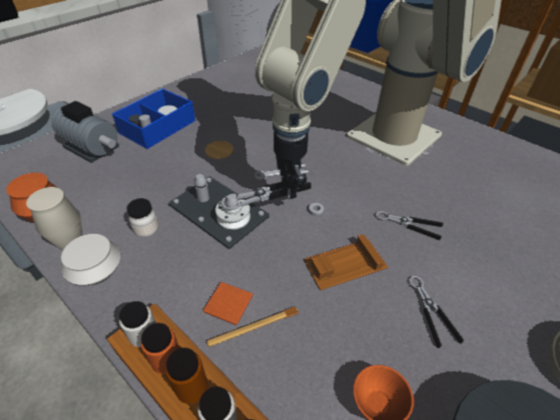

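The clip is around the pulley's stub at (235,200) with no contact force. About 9 mm remains.

Emit:
step_arm:
  increments: [20,0,0,0.15,0,0,0,20,0,0,0.15,0,0,0,20,0,0,0.14,0,0,0,20,0,0,0,0,0,0,20,0,0,0,0,0,0,20,0,0,0,0,0,0]

```text
t: 10.75
eef_pos: [468.1, -29.6, 40.7]
orientation: [0.224, 0.975, 0.0, 0.0]
force: [-0.1, -0.5, 0.9]
opening: 34.6
grip_force: 50.9
```

Run:
```python
from h import *
for n in ("top","scene"):
    d=grab(n); W=d["W"]
    q=W-np.array([594 if n=="top" else 598.7,-91.5,0]); r=np.hypot(q[...,0],q[...,1])
    m=(r>18.5)&(r<26)&(W[...,2]>58.5)&(W[...,2]<67)
    a=np.degrees(np.arctan2(q[...,1],q[...,0]))[m]; p=W[m]
    s=abs((a-154+180)%360-180)>35   # leave out the jaws
    pp=p[s]; A=np.c_[2*pp[:,:2],np.ones(len(pp))]; c=np.linalg.lstsq(A,(pp[:,:2]**2).sum(1),rcond=None)[0][:2]
    pl=np.linalg.lstsq(np.c_[pp[:,:2]-c,np.ones(len(pp))],pp[:,2],rcond=None)[0]
    print(n,len(pp),c,np.hypot(*(pp[:,:2]-c).T).mean(),pl); 
    cr=d["img"][165:235,290:400] if n=="top" else d["img"][160:240,180:320]
    cv2.imwrite("pics/z_%s.png"%n,cv2.resize(cr,None,fx=5.5,fy=5.5,interpolation=cv2.INTER_CUBIC)[:,:,::-1])
togo([500,0,110])
```

```text
top 66 [594.76522999 -91.49708976] 21.13504379342145 [-8.19148222e-03  8.86484598e-03  6.15637508e+01]
scene 65 [598.2957941 -91.6958357] 22.324142600193664 [-2.37230404e-02 -6.22886157e-03  6.18879536e+01]
t 10.85 pos [468.1 -29.6  40.7] yaw x 154.07 tilt z [ 6.e-04 -0.e+00 -1.e+00] q [-0.09  0.53  2.07  0.    0.54 -1.21]
F [ 1.  -0.2  0.4] M [-0.07 -0.13 -0.01] open 34.519720131789526 grip 50.894907116889954
shift units [-0.79  2.03 -3.46]
```

View pics/z_scene.png

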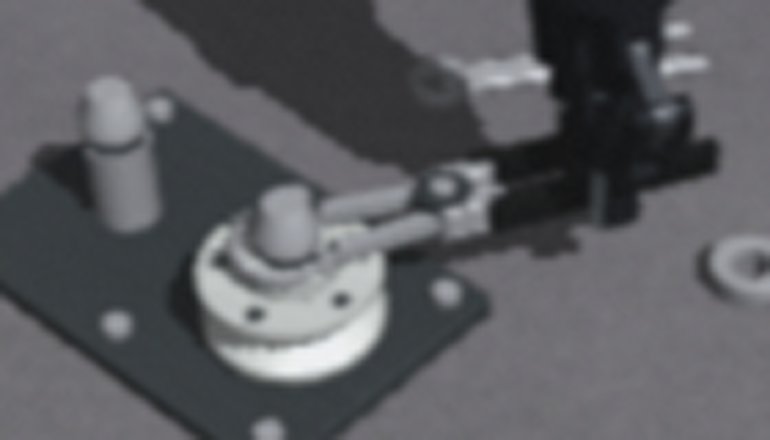

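View pics/z_top.png

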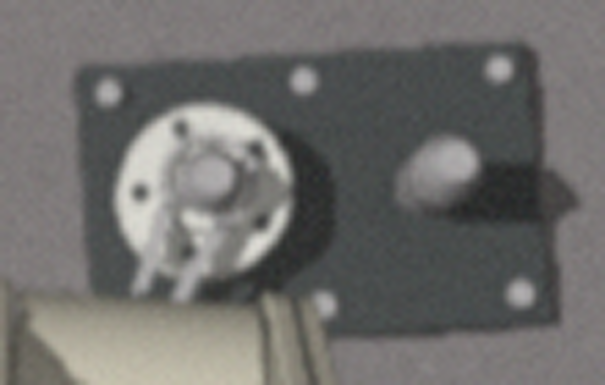

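Both views show the clip level around the groove, its top face at about 62 mm and so its centre at about 60.5 mm. It is centred within about 1 mm and free of contact.

```bash
python3 -c "
from rig import ticket
print(ticket.job_done())"
```

```text
the job is handed in; nothing more can be done
None
```

I handed the job in with the pliers still gripped at about 51 N and the clip held spread and level around the pulley stub's groove. By camera it is centred within about 1 mm and at groove height, with no contact force showing; no verdict came back.

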